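Gauge the short mast pin and sort it into its compartment

ROBOT

A 6-joint arm with a two-finger parallel gripper is mounted at the origin on the work surface. World frame = base frame: x ahead of the robot, y to its left, z up, the work surface at z = 0. Lengths are in m, angles in degrees, forces in N, time in s.
With the tool pointing down it reaches from about 0.4 to 0.825 m from the base axis. Payload 7 kg.
Tool frame: the origin (TCP) lies between the finger pads; the fingertips stand 14 mm ahead of it and the grasp point (between the pads) lies 5 mm behind it; z points along the fingers, y is the line along which they close (so a half turn about z gives the same grasp; the last joint's range is limited). The gripper opens to 88 mm and grips with 3 to 60 N. Pads are 19 mm wide; open, the fingers measure 130 mm over their backs; the gripper's body (78 mm by 193 mm) begins 47 mm behind the grasp point.
Start: joints at [88.47, 20.546, 0.682, 0, -70.136, -16.507], TCP at [0.209, 0.642, 0.241] pointing down, gripper open.
Joint ranges: [-176.03, 176.03], [-82.01, 121.73], [-58.28, 71.71], [-173.87, 95.51], [-174.79, -0.11], [-173.66, 173.66]. Speed limits (degrees/s): [136.94, 136.94, 172.46, 180, 180, 180].

INTERFACE

Orientations are given as [roll, pitch, yaw] about the fixed x, y, z axes, in that order (R = Rz(yaw) Ry(pitch) Rx(roll)).
In Python, from plant import status, cams, job gives the robot as it stands. The module is installed in compiled form; this text tells all that it offers.
- The arm moves only by the tool step_arm, never from a script. Its arguments are lists of equal length, an entry for each row: "xyz": the shift along the tool's x, y, z each as a share of 20 cm, from -1 to 1, a list of three; "yaw": the turn about the tool's z as a share of 360 degrees, from -1 to 1; "claw": the closure, from -1 (fully open) to 1 (shut). A call has 1 to 20 rows; each row is the pose to reach, as a shift and turn from the pose commanded when the call began, along the tool's axes at that moment, turning the shorter way round; what a row does not reach only later rows make up. A row lasts 1/12 s, in which the tool goes at most 41.7 mm and 7.16 degrees, less where a joint would pass 70% of its speed; a pose out of reach is approached as far as the arm can. A call with a number of a shift or a turn outside -1 to 1 is refused whole. A call with a gripper value outside its range is refused whole. The fingers move at their own pace and stop on an object; "grip_force" is the grip in N (left out, the last holds). Time passes only in rows, so rows that repeat a pose let the fingers close. It gives the time, the measured TCP pose, the force, the opening and the grip force at its end, in the units of the state.
- status.get_state(): the state, without advancing time (a new reading comes with each control period).
- cams.capture(name): name is "scene" or "top" or "wrist"; returns (picture, depth): 400x640x3 uint8, blue, green, red; 400x640 float32, m along the optical axis (not along the pixel's ray), 0 where there is no reading.
- cams.calibration(name): a dict with "mtx" (3x3 intrinsics, pixels), "D" ([k1, k2, p1, p2, k3] as OpenCV has them; the pictures are not rectified), "camera_from_world" (4x4, takes a point from world to camera coordinates); the wrist camera has in their place "T_tool_cam" (4x4, takes a point from camera to tool coordinates, whose origin is the TCP and whose axes are the flange's). Camera axes: x right, y down, z forward; pixel columns grow to the right and rows downward; lengths in m; the calibration is good to about 2 mm. A picture is of the moment at which its call begins: read the wrist's pose just before it. calibration takes no time and is no camera call.
- job.close_job(): hands the job in; it is judged then, once.
The state is a dict: "time_s": time; "joints": joint angles; "qd": joint speeds; "joint_torque": joint torques, N m; "tcp_pos": TCP position; "eef_rot": TCP orientation; "contact_force": force on the tool from outside, world axes, zero at the start; "moment": the same for the moment, N m; "gripper_width": finger opening in m; "gripper_force": force on a finger pad.
Only numpy, scipy, OpenCV 4.12 (cv2) and the standard library are available. Lean on these libraries where they do the work, as an engineer would, in place of code of your own. Each camera call takes 0.05 s, during which the arm holds its last target. There are 200 camera calls.

TASK

Two T-headed steel mast pins lie loose on the shelf, and only the shorter one fits the aluminium length gauge. Pick up that pin, lower it flat and lengthwise right down between the two end stops of the gauge to prove its length, then lay it flat in the matching short compartment of the wooden tray and let go. Leave the long pin where it lies.

Things in the scene. Friction and masses are not known exactly. Their poses are not given: they have to be found in the camera images.
- short_pin: The pin to sort: a plain steel mast pin lying on the shelf, 105 mm long over all, square shank 16 x 16 mm, about 0.19 kg, with a T head (10 mm long, 30 mm wide, 16 mm high) at one end and a 14 mm conical point at the other. Origin: midway along its length, on its underside (the centre of the shank is 8 mm above it). Its x axis runs along the pin from head to point, y across, z up as it lies. Grip it across the shank at mid length.
- long_pin: The other steel mast pin, same shape and section but 155 mm long: too long for the gauge. To be left alone. Origin and axes as for the short pin.
- gauge: Fixed aluminium length gauge: a base plate 185 x 70 mm, 6 mm thick, with two upright end stops 135 mm apart (20 mm thick, 60 mm wide, their tops 30 mm above the shelf). Between the stops the slot is open at both long sides, so fingers can reach down beside the pin. Origin: centre of the plate's underside, on the shelf. x axis: along the slot from stop to stop; y across; z up. The plate's upper face is at z = 6 mm.
- short_compartment (a point): Centre of the floor of the short compartment in the fixed wooden tray. The tray is 190 x 195 mm, its floor 5 mm thick (this point is 5 mm above the shelf), walls 5 mm thick and 25 mm high above the shelf. The short compartment is 125 mm long inside along this point's x axis and 90 mm wide along its y axis. Beyond its +x end is a small bin 50 mm long holding washers; beside it on the +y side is the long compartment, 180 x 90 mm, for long pins (empty).
Not all that is in view belongs to the job. What is shaped like the short_pin but yellow is not meant. Several things look just like the gauge: the one meant starts farthest from the robot's base.

How it is judged (in metres and radians):
On the way:
1. the short pin is flat and lengthwise between the end stops of the gauge, its underside less than 12 mm above the plate (x of short_pin in the frame of gauge between -0.02 and 0.02 m and y of short_pin in the frame of gauge between -0.025 and 0.025 m and z of short_pin in the frame of gauge below 0.018 m and angle between the x axis of short_pin and the x axis of gauge, either way round below 0.25 rad), for 0.2 s.
At the end, for the whole second after the job is handed in: The short pin lies at rest, level within about 10 degrees, on the floor of the short compartment (its middle within 35 mm lengthwise and 45 mm crosswise of the compartment's centre, its origin less than 18 mm above the floor), and the long pin is within 20 mm of where it started (x of short_pin in the frame of short_compartment between -0.035 and 0.035 m and y of short_pin in the frame of short_compartment between -0.045 and 0.045 m and z of short_pin in the frame of short_compartment between -0.004 and 0.018 m and angle between short_pin's own x axis and vertical between 1.4 and 1.74 rad and linear speed of short_pin below 0.02 m/s and distance of long_pin from where it was at the start of the episode below 0.02 m); the robot touches nothing.
It fails at once if the long pin is moved more than 20 mm (distance of long_pin from where it was at the start of the episode above 0.02 m).
It also fails if it takes over 51 s, if anything falls off the work surface, if the arm or the gripper's body presses on something with over 40 N, if the wrist force passes 120 N, or if a joint passes its speed limit or range.

## Working session

There is one attempt and no reset: what is moved stays moved. The work goes in short steps, Python scripts to look and compute and a tool call to move; the robot and the scene stay as the last step left them, time stands still between calls to the robot, and variables do not carry over. Pictures are saved under pics/ and viewed, at most 10 in all, crops included, and the job is handed in when it is done.

Besides the shell and the picture viewer there is one more tool, called by a JSON object that holds its "op" and its "data", one argument or row to a line. step_arm: Moves the arm, as the interface text tells. Shift numbers are shares of 20 cm and turn numbers shares of 360 degrees, none past 1 either way. Its arguments: {"type":"object","properties":{"xyz":{"type":"array"},"yaw":{"type":"array"},"claw":{"type":"array"},"grip_force":{"type":"number"}},"required":["xyz","yaw","claw"]}

```bash
mkdir -p pics
cat > h.py <<'E'
import numpy as np, cv2
from plant import status, cams, job
def world(name):
    s=status.get_state(); img,d=cams.capture(name); c=cams.calibration(name)
    v,u=np.mgrid[0:400,0:640]
    p=cv2.undistortPoints(np.stack([u,v],-1).reshape(-1,1,2).astype(np.float64),np.array(c["mtx"]),np.array(c["D"])).reshape(400,640,2)
    P=np.dstack([p*d[...,None],d,np.ones_like(d)])
    if "camera_from_world" in c: T=np.linalg.inv(np.array(c["camera_from_world"]))
    else:
        from scipy.spatial.transform import Rotation as R
        T=np.eye(4);T[:3,:3]=R.from_euler('xyz',s["eef_rot"],degrees=True).as_matrix();T[:3,3]=s["tcp_pos"];T=T@np.array(c["T_tool_cam"])
    W=(P@T.T)[...,:3]; W[d==0]=np.nan
    return img,W
E
python3 - <<'E'
from h import *
for n in("top","scene"):
    i,W=world(n); cv2.imwrite(f"pics/{n}0.png",i); np.savez(f"{n}0.npz",i=i,W=W)
print(status.get_state())
E
```

```text
{'time_s': 0.1, 'joints': array([ 8.84699347e+01,  2.05855053e+01,  6.41862955e-01, -1.68630457e-02,
       -7.01353148e+01, -1.65068035e+01]), 'qd': array([ 0.02807471, -0.13225588,  0.20783287,  0.1750077 ,  0.02636186,
        0.02984035]), 'joint_torque': array([-1.30810589e-03, -5.84164524e+01,  2.93751562e+01,  7.01568604e+00,
        1.01635815e-02, -5.67807808e-05]), 'tcp_pos': array([0.20890145, 0.64145252, 0.23976129]), 'eef_rot': array([ 1.79919792e+02, -7.23582115e-03, -1.80426048e+01]), 'contact_force': array([ 0.38226655, -0.43571242, -0.27100841]), 'moment': array([ 0.00935351, -0.0029314 , -0.01496744]), 'gripper_force': 0.0, 'gripper_width': 0.08769666232630291}
```

View pics/top0.png

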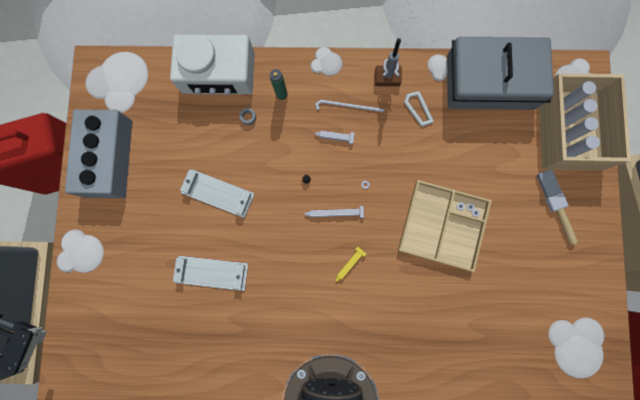

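View pics/scene0.png

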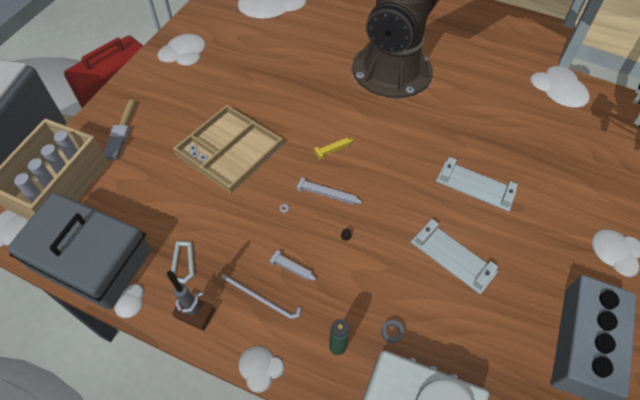

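The top view shows the short pin at (335,136), head right at (352,138), and the long pin at (335,212). The farther gauge is at (217,193) and the nearer at (210,273). The tray is at (445,226), with the washer bin at top right, so the short compartment is the lower right one. The scene view agrees.

Run:
```python
from h import *
f=np.load("top0.npz"); i,W=f["i"],f["W"]
z=W[...,2]
print("table z",np.nanmedian(z[300:330,150:250]), "base", W[380,332])
hsv=cv2.cvtColor(i,cv2.COLOR_BGR2HSV)
def rect(n,u0,v0,u1,v1,m):
    mm=np.zeros(z.shape,bool); mm[v0:v1,u0:u1]=m[v0:v1,u0:u1]
    nl,lab,st,_=cv2.connectedComponentsWithStats(mm.astype(np.uint8)); k=1+np.argmax(st[1:,4]); q=lab==k
    p=W[q]; p=p[np.isfinite(p).all(1)]
    r=cv2.minAreaRect((p[:,:2]*1000).astype(np.float32)); print(n,q.sum(),np.round(r[0],1),np.round(r[1],1),round(r[2],1),"z",np.round(np.percentile(p[:,2],[5,50,95]),4)); print(np.round(cv2.boxPoints(r)).tolist())
grey=hsv[...,1]<75
rect("short",305,122,365,150,grey)
rect("long",298,202,372,222,grey)
rect("gaugeF",172,165,262,222,grey)
rect("gaugeN",168,248,255,298,grey)
rect("tray",392,172,500,280,z>0.012)
rect("knob",298,172,315,188,z>0.004)
for n,(u,v) in dict(head=(351,138),tip=(317,134),lhead=(362,212),can=(278,85),clamp=(395,50),s1=(437,185),s2=(490,207),s3=(475,268),s4=(401,249)).items(): print(n,np.round(W[v,u],3))
for n,c in (("a",(150,240,400,230)),("b",(385,160,120,120))):
    pass
a=cv2.resize(i[95:290,170:300],None,fx=3,fy=3,interpolation=2); b=cv2.resize(i[95:290,300:500],None,fx=3,fy=3,interpolation=2)
cv2.imwrite("pics/crop.png",b)
```

```text
table z 0.0003739117157611771 base [ 0.10641586 -0.00401416  0.17463273]
short 314 [687.9   1.4] [105.4  34.4] 87.0 z [0.0001 0.0153 0.019 ]
[[668.0, -50.0], [702.0, -52.0], [708.0, 53.0], [673.0, 55.0]]
long 435 [477.5  -1.7] [ 29.9 157.6] 6.5 z [0.0002 0.0159 0.0194]
[[454.0, 75.0], [472.0, -82.0], [501.0, -78.0], [483.0, 78.0]]
gaugeF 1925 [529.5 315.7] [195.   73.6] 70.0 z [0.002  0.007  0.0316]
[[462.0, 237.0], [531.0, 211.0], [597.0, 395.0], [528.0, 420.0]]
gaugeN 2057 [316.8 321.3] [195.2  73.2] 85.1 z [0.0021 0.007  0.0317]
[[272.0, 227.0], [345.0, 221.0], [362.0, 415.0], [289.0, 422.0]]
tray 1185 [ 453.9 -286.2] [196.6 191.1] 75.2 z [0.0142 0.0247 0.0284]
[[336.0, -357.0], [521.0, -406.0], [571.0, -216.0], [387.0, -167.0]]
knob 60 [570.4  75.8] [18.8 20. ] 88.6 z [0.0089 0.0215 0.026 ]
[[560.0, 67.0], [580.0, 66.0], [581.0, 85.0], [561.0, 85.0]]
head [ 0.682 -0.043  0.014]
tip [0.693 0.048 0.01 ]
lhead [ 0.483 -0.075  0.014]
can [0.792 0.146 0.095]
clamp [ 0.853 -0.138  0.162]
s1 [ 0.556 -0.266  0.03 ]
s2 [ 0.505 -0.412 -0.001]
s3 [ 0.345 -0.369  0.001]
s4 [ 0.389 -0.174  0.027]
```

View pics/crop.png

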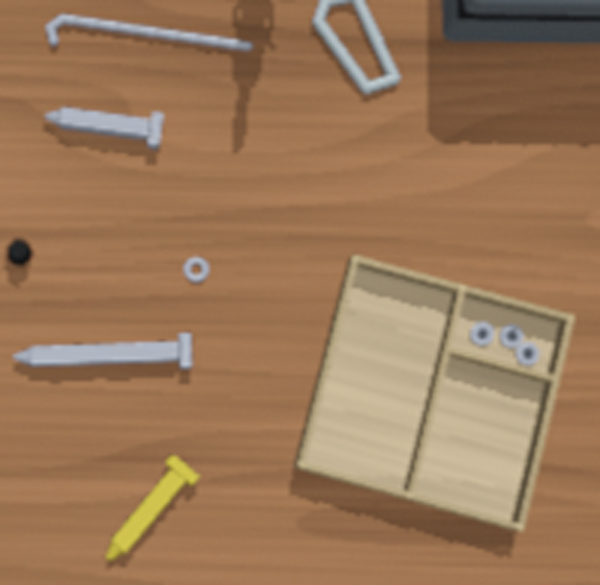

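{"op": "step_arm", "data": {
  "xyz": [
    [1,0.53,0],
    [1,0.53,0],
    [1,0.53,0],
    [1,0.53,0],
    [1,0.53,0],
    [1,0.53,0]
  ],
  "yaw": [0,0,0,0,0,0],
  "claw": [-1,-1,-1,-1,-1,-1]
}}

```text
time_s: 0.6
tcp_pos: [0.3685, 0.4755, 0.2405]
eef_rot: [179.9, -0.0, -18.2]
contact_force: [-0.1, -0.1, -0.2]
gripper_width: 0.0875
gripper_force: 0.0
```

{"op": "step_arm", "data": {
  "xyz": [
    [1,0.53,0],
    [1,0.53,0],
    [1,0.53,0],
    [1,0.53,0],
    [1,0.53,0],
    [1,0.53,0],
    [1,0.53,0],
    [1,0.53,0],
    [1,0.53,0],
    [1,0.53,0],
    [1,0.53,0],
    [1,0.53,0],
    [1,0.53,0],
    [1,0.53,0],
    [1,0.53,0]
  ],
  "yaw": [0.255,0.255,0.255,0.255,0.255,0.255,0.255,0.255,0.255,0.255,0.255,0.255,0.255,0.255,0.255],
  "claw": [-1,-1,-1,-1,-1,-1,-1,-1,-1,-1,-1,-1,-1,-1,-1]
}}

```text
time_s: 1.85
tcp_pos: [0.5236, 0.3162, 0.2402]
eef_rot: [180.0, -0.0, -109.7]
contact_force: [-1.2, 0.0, -0.4]
gripper_width: 0.0877
gripper_force: 0.0
```

```bash
cat >> h.py <<'E'
def need(x,y,z,yaw):
    s=status.get_state(); p=s["tcp_pos"]; a=np.radians(s["eef_rot"][2]); d=np.array([x,y,z])-p
    t=np.array([np.cos(a)*d[0]+np.sin(a)*d[1],np.sin(a)*d[0]-np.cos(a)*d[1],-d[2]])
    dy=(-(yaw-s["eef_rot"][2])+180)%360-180
    print("now",np.round(p,4),np.round(s["eef_rot"],2),"t",round(s["time_s"],2),"need xyz",np.round(t/.2,3),"turn",round(dy/360,4))
def rect(W,m,n):
    nl,lab,st,_=cv2.connectedComponentsWithStats(m.astype(np.uint8)); k=1+np.argmax(st[1:,4]); p=W[lab==k]
    r=cv2.minAreaRect((p[:,:2]*1000).astype(np.float32)); print(n,len(p),np.round(r[0],1),np.round(r[1],1),round(r[2],1)); print(np.round(cv2.boxPoints(r)).tolist())
    return lab==k
E
python3 - <<'E'
from h import *
i,W=world("wrist"); cv2.imwrite("pics/w1.png",i); np.savez("w1.npz",i=i,W=W)
z=W[...,2]; near=np.hypot(W[...,0]-.53,W[...,1]-.316)<.13
rect(W,near&(z>.004)&(z<.012),"plate"); m=near&(z>.024)&(z<.036)
n,l,st,_=cv2.connectedComponentsWithStats(m.astype(np.uint8))
for k in range(1,n):
    if st[k,4]>100: rect(W,l==k,"stop")
need(.688,.001,.24,-95)
E
```

```text
plate 6209 [529.1 312.1] [183.8  70.1] 70.0
[[465.0, 238.0], [531.0, 214.0], [593.0, 387.0], [528.0, 410.0]]
stop 952 [502.2 239.3] [18.3 58.5] 70.4
[[472.0, 240.0], [527.0, 221.0], [533.0, 238.0], [478.0, 258.0]]
stop 764 [555.1 384.4] [20.4 60. ] 69.7
[[523.0, 385.0], [580.0, 364.0], [587.0, 384.0], [530.0, 404.0]]
now [0.5236 0.3163 0.2403] [ 1.7999e+02 -2.0000e-02 -1.0962e+02] t 1.9 need xyz [ 1.209 -1.304  0.002] turn -0.0406
```

View pics/w1.png

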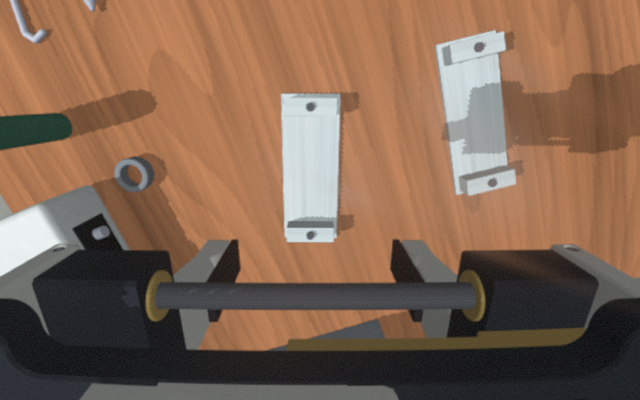

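The wrist view shows the far gauge whole at (311,168), with its stops at (311,104) and (311,232). The near gauge is at (478,115). Gauge centre is about (0.529, 0.312), angle 70°. Next I move to the pin.

{"op": "step_arm", "data": {
  "xyz": [
    [0.6,-0.65,0],
    [0.6,-0.65,0],
    [0.6,-0.65,0],
    [0.6,-0.65,0],
    [0.6,-0.65,0]
  ],
  "yaw": [0,0,0,0,0],
  "claw": [-1,-1,-1,-1,-1]
}}

```text
time_s: 2.32
tcp_pos: [0.6068, 0.155, 0.2404]
eef_rot: [-180.0, -0.1, -109.8]
contact_force: [-0.4, 1.1, 0.0]
gripper_width: 0.0877
gripper_force: 0.0
```

{"op": "step_arm", "data": {
  "xyz": [
    [0.6,-0.65,0],
    [0.6,-0.65,0],
    [0.6,-0.65,0],
    [0.6,-0.65,0],
    [0.6,-0.65,0],
    [0.6,-0.65,0],
    [0.6,-0.65,0]
  ],
  "yaw": [-0.04,-0.04,-0.04,-0.04,-0.04,-0.04,-0.04],
  "claw": [-1,-1,-1,-1,-1,-1,-1]
}}

```text
time_s: 2.9
tcp_pos: [0.6869, 0.0013, 0.2398]
eef_rot: [179.9, -0.0, -95.4]
contact_force: [0.0, 0.9, -0.2]
gripper_width: 0.0873
gripper_force: 0.0
```

Run:
```python
from h import *
i,W=world("wrist"); cv2.imwrite("pics/w2.png",i); np.savez("w2.npz",i=i,W=W)
z=W[...,2]; near=np.hypot(W[...,0]-.688,W[...,1]-.001)<.066
m=rect(W,near&(z>.006)&(z<.03),"pin"); p=W[m]
near2=np.hypot(W[...,0]-.688,W[...,1]-.001)<.03
q=W[m&near2&(z>.013)]; c=q[:,:2].mean(0); u=np.linalg.svd(q[:,:2]-c,full_matrices=False)[2][0]; u*=np.sign(u[1])
t=(p[:,:2]-c)@u; mid=c+u*(t.min()+t.max())/2
print("shank",c,np.degrees(np.arctan2(u[1],u[0])),"len",np.ptp(t),"mid",mid, "ztop",np.median(q[:,2]))
need(*mid,.24,np.degrees(np.arctan2(u[1],u[0]))-180)
```

```text
pin 1108 [689.8   2.5] [104.4  29.8] 83.0
[[669.0, -47.0], [698.0, -51.0], [711.0, 53.0], [681.0, 56.0]]
shank [6.89643875e-01 3.81140722e-04] 82.79582171191926 len 0.10440289042636572 mid [0.68991805 0.00255015] ztop 0.015571910898827479
now [0.6867 0.0023 0.2401] [179.96   0.   -95.39] t 2.95 need xyz [-0.003 -0.016  0.001] turn 0.005
```

View pics/w2.png

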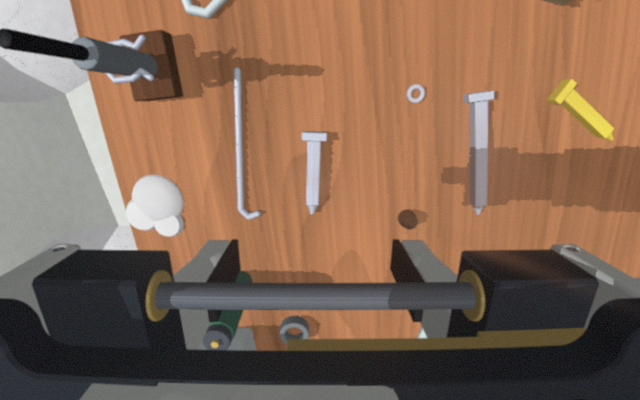

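The wrist view shows the short pin clear at (314,172). The rod is about 90 mm to the left and the knob is at (408,217). Now I descend.

{"op": "step_arm", "data": {
  "xyz": [
    [0,-0.016,0.3],
    [0,-0.016,0.6],
    [0,-0.016,0.85],
    [0,-0.016,0.85],
    [0,-0.016,0.85],
    [0,-0.016,0.85]
  ],
  "yaw": [0.005,0.005,0.005,0.005,0.005,0.005],
  "claw": [-0.2,-0.2,-0.2,-0.2,-0.2,-0.2]
}}

```text
time_s: 3.45
tcp_pos: [0.6882, 0.0029, 0.0685]
eef_rot: [179.7, -0.1, -97.1]
contact_force: [0.7, -0.6, 1.0]
gripper_width: 0.0546
gripper_force: 0.0
```

```bash
python3 -c "
from h import *
need(.6899,.0026,.0165,-97.2)"
```

```text
now [0.6882 0.0029 0.0685] [ 1.7971e+02 -1.2000e-01 -9.7100e+01] t 3.45 need xyz [ 0.    -0.009  0.26 ] turn 0.0003
```

{"op": "step_arm", "data": {
  "xyz": [
    [0,-0.005,0.12],
    [0,-0.005,0.2],
    [0,-0.005,0.25],
    [0,-0.005,0.255],
    [0,-0.005,0.255]
  ],
  "yaw": [0,0,0,0,0],
  "claw": [-0.2,-0.2,-0.2,-0.2,-0.2]
}}

```text
time_s: 3.87
tcp_pos: [0.6921, 0.0025, 0.0215]
eef_rot: [-179.9, 0.0, -97.2]
contact_force: [0.2, -1.0, 0.3]
gripper_width: 0.0526
gripper_force: 0.0
```

{"op": "step_arm", "data": {
  "xyz": [
    [0,0,0],
    [0,0,0],
    [0,0,0],
    [0,0,0],
    [0,0,0],
    [0,0,0],
    [0,0,0],
    [0,0,0],
    [0,0,0],
    [0,0,0],
    [0,0,0],
    [0,0,0]
  ],
  "yaw": [0,0,0,0,0,0,0,0,0,0,0,0],
  "claw": [1,1,1,1,1,1,1,1,1,1,1,1],
  "grip_force": 35
}}

```text
time_s: 4.87
tcp_pos: [0.6908, 0.0019, 0.0197]
eef_rot: [180.0, -0.0, -97.2]
contact_force: [-2.9, 0.3, 4.2]
gripper_width: 0.0155
gripper_force: 35.0
```

{"op": "step_arm", "data": {
  "xyz": [
    [0,0,-0.05],
    [0,0,-0.15],
    [0,0,-0.3],
    [0,0,-0.5],
    [0,0,-0.7],
    [0,0,-0.7],
    [0,0,-0.7]
  ],
  "yaw": [0,0,0,0,0,0,0],
  "claw": [1,1,1,1,1,1,1]
}}

```text
time_s: 5.45
tcp_pos: [0.693, 0.0024, 0.1635]
eef_rot: [-179.6, 0.1, -97.2]
contact_force: [-0.1, -0.3, -2.7]
gripper_width: 0.0156
gripper_force: 35.0
```

```bash
python3 -c "
from h import *
s=status.get_state();print(s['gripper_width'],s['gripper_force'],s['contact_force'],s['moment'])
need(.529,.312,.16,-110)"
```

```text
0.01561990463260005 34.99852180480957 [-0.10659035 -0.30759538 -2.71871454] [ 0.09050663  0.05835684 -0.02651655]
now [0.693  0.0024 0.1635] [-1.7962e+02  1.4000e-01 -9.7220e+01] t 5.45 need xyz [-1.433  1.008  0.018] turn 0.0355
```

{"op": "step_arm", "data": {
  "xyz": [
    [-0.15,0.1,0],
    [-0.3,0.2,0],
    [-0.45,0.31,0],
    [-0.6,0.42,0],
    [-0.72,0.5,0],
    [-0.72,0.5,0]
  ],
  "yaw": [0,0,0,0,0,0],
  "claw": [1,1,1,1,1,1]
}}

```text
time_s: 5.95
tcp_pos: [0.6074, 0.1613, 0.1585]
eef_rot: [179.9, 0.0, -97.0]
contact_force: [0.1, -0.3, -0.9]
gripper_width: 0.0157
gripper_force: 35.0
```

{"op": "step_arm", "data": {
  "xyz": [
    [-0.15,0.1,0],
    [-0.3,0.2,0],
    [-0.45,0.31,0],
    [-0.6,0.42,0],
    [-0.71,0.5,0],
    [-0.71,0.5,0],
    [-0.71,0.5,0],
    [-0.71,0.5,0]
  ],
  "yaw": [0.01,0.02,0.035,0.035,0.035,0.035,0.035,0.035],
  "claw": [1,1,1,1,1,1,1,1]
}}

```text
time_s: 6.62
tcp_pos: [0.5283, 0.3105, 0.1586]
eef_rot: [180.0, -0.1, -109.8]
contact_force: [-0.7, -0.0, -1.3]
gripper_width: 0.0158
gripper_force: 35.0
```

Run:
```python
from h import *
i,W=world("wrist"); cv2.imwrite("pics/w3.png",i)
z=W[...,2]; c=np.array([.529,.312])
near=np.hypot(W[...,0]-c[0],W[...,1]-c[1])<.09
m=rect(W,near&(z>.11)&(z<.17),"pin"); p=W[m]
print(np.percentile(p[:,2],[5,50,95]))
i,W=world("top"); z=W[...,2]
need(.529,.312,.035,-110)
```

```text
pin 5356 [521.9 291.9] [64.2 47.1] 70.4
[[489.0, 270.0], [533.0, 254.0], [555.0, 314.0], [510.0, 330.0]]
[0.14921122 0.1547129  0.1644018 ]
now [0.5289 0.3098 0.159 ] [ 1.7997e+02 -6.0000e-02 -1.0990e+02] t 6.72 need xyz [-0.011  0.003  0.62 ] turn 0.0003
```

View pics/w3.png

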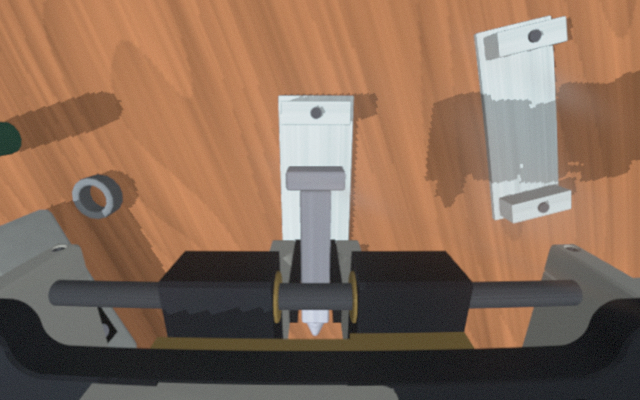

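The pin is held level, head at (316,178), lined up over the slot between the stops.

{"op": "step_arm", "data": {
  "xyz": [
    [-0.01,0,0.12],
    [-0.01,0,0.25],
    [-0.01,0,0.38],
    [-0.01,0,0.48],
    [-0.01,0,0.55],
    [-0.01,0,0.6],
    [-0.01,0,0.63],
    [-0.01,0,0.65],
    [-0.01,0,0.65],
    [-0.01,0,0.65],
    [-0.01,0,0.65],
    [-0.01,0,0.65]
  ],
  "yaw": [0,0,0,0,0,0,0,0,0,0,0,0],
  "claw": [1,1,1,1,1,1,1,1,1,1,1,1]
}}

```text
time_s: 7.72
tcp_pos: [0.5297, 0.3132, 0.0305]
eef_rot: [-180.0, 0.1, -109.8]
contact_force: [0.1, -0.3, -1.2]
gripper_width: 0.0156
gripper_force: 35.0
```

{"op": "step_arm", "data": {
  "xyz": [
    [0,0,0.01],
    [0,0,0.015],
    [0,0,0.015],
    [0,0,0.015],
    [0,0,0.015],
    [0,0,0.015]
  ],
  "yaw": [0,0,0,0,0,0],
  "claw": [1,1,1,1,1,1]
}}

```text
time_s: 8.22
tcp_pos: [0.5293, 0.3128, 0.0266]
eef_rot: [180.0, -0.0, -109.8]
contact_force: [0.2, 0.3, -2.2]
gripper_width: 0.0155
gripper_force: 35.0
```

Run:
```python
from h import *
i,W=world("wrist"); z=W[...,2]; cv2.imwrite("pics/w4.png",i)
need(.415,-.325,.17,165)
```

```text
now [0.5293 0.3127 0.0266] [ 180.     -0.   -109.84] t 8.27 need xyz [ 3.193 -0.544 -0.717] turn 0.2366
```

View pics/w4.png

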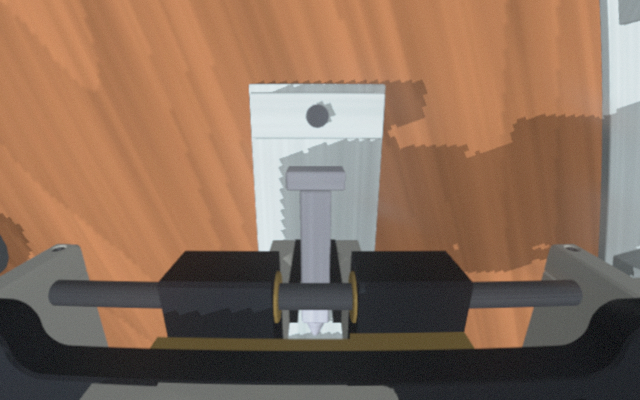

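The pin sits between the stops about 1–2 mm above the plate, with its head at (316,178) short of the stop at (317,115). Next I lift and carry it to the tray.

{"op": "step_arm", "data": {
  "xyz": [
    [0,0,-0.1],
    [0,0,-0.25],
    [0,0,-0.4],
    [0,0,-0.55],
    [0,0,-0.72],
    [0,0,-0.72],
    [0,0,-0.72]
  ],
  "yaw": [0,0,0,0,0,0,0],
  "claw": [1,1,1,1,1,1,1]
}}

```text
time_s: 8.85
tcp_pos: [0.5302, 0.3137, 0.1732]
eef_rot: [-179.9, 0.3, -109.8]
contact_force: [-0.1, -0.3, -2.7]
gripper_width: 0.0155
gripper_force: 35.0
```

{"op": "step_arm", "data": {
  "xyz": [
    [0.2,-0.03,0],
    [0.4,-0.07,0],
    [0.6,-0.1,0],
    [0.8,-0.136,0],
    [0.8,-0.136,0]
  ],
  "yaw": [0,0,0,0,0],
  "claw": [1,1,1,1,1]
}}

```text
time_s: 9.27
tcp_pos: [0.4972, 0.1471, 0.1691]
eef_rot: [179.8, -0.2, -110.0]
contact_force: [-1.4, 0.9, -1.7]
gripper_width: 0.0153
gripper_force: 35.0
```

{"op": "step_arm", "data": {
  "xyz": [
    [0.2,-0.03,0],
    [0.4,-0.07,0],
    [0.6,-0.1,0],
    [0.8,-0.136,0],
    [0.8,-0.136,0]
  ],
  "yaw": [0,0,0,0,0],
  "claw": [1,1,1,1,1]
}}

```text
time_s: 9.68
tcp_pos: [0.4686, -0.0118, 0.1692]
eef_rot: [179.8, -0.1, -110.1]
contact_force: [-0.5, 1.3, -1.3]
gripper_width: 0.0159
gripper_force: 35.0
```

{"op": "step_arm", "data": {
  "xyz": [
    [0.2,-0.03,0],
    [0.4,-0.07,0],
    [0.6,-0.1,0],
    [0.8,-0.136,0],
    [0.8,-0.136,0]
  ],
  "yaw": [0,0,0,0,0],
  "claw": [1,1,1,1,1]
}}

```text
time_s: 10.1
tcp_pos: [0.4405, -0.1713, 0.1693]
eef_rot: [179.8, -0.1, -110.1]
contact_force: [0.5, 0.9, -1.1]
gripper_width: 0.0156
gripper_force: 35.0
```

{"op": "step_arm", "data": {
  "xyz": [
    [0.2,-0.03,0],
    [0.4,-0.07,0],
    [0.6,-0.1,0],
    [0.79,-0.136,0],
    [0.79,-0.136,0],
    [0.79,-0.136,0],
    [0.79,-0.136,0],
    [0.79,-0.136,0],
    [0.79,-0.136,0],
    [0.79,-0.136,0],
    [0.79,-0.136,0],
    [0.79,-0.136,0],
    [0.79,-0.136,0],
    [0.79,-0.136,0],
    [0.79,-0.136,0]
  ],
  "yaw": [0.02,0.04,0.06,0.08,0.1,0.12,0.14,0.16,0.18,0.2,0.22,0.236,0.236,0.236,0.236],
  "claw": [1,1,1,1,1,1,1,1,1,1,1,1,1,1,1]
}}

```text
time_s: 11.35
tcp_pos: [0.4149, -0.3241, 0.17]
eef_rot: [180.0, -0.1, 165.4]
contact_force: [-0.7, -0.2, -1.9]
gripper_width: 0.0156
gripper_force: 35.0
```

Run:
```python
from h import *
i,W=world("wrist"); z=W[...,2]; cv2.imwrite("pics/w5.png",i); np.savez("w5.npz",i=i,W=W)
s=status.get_state(); print(s["gripper_width"],s["gripper_force"])
need(.415,-.325,.027,165)
m=(z>.019)&(z<.032)&(np.hypot(W[...,0]-.454,W[...,1]+.286)<.16); rect(W,m,"walls")
p=np.array([.415,-.325]); print(W[120:240:20,315].round(3))
```

```text
0.015312578709652087 34.99885082244873
now [ 0.415  -0.3242  0.1701] [ 1.7999e+02 -4.0000e-02  1.6537e+02] t 11.4 need xyz [-0.001 -0.004  0.716] turn 0.001
walls 3588 [ 428.  -279.5] [196.5 137.8] 75.3
[[336.0, -357.0], [470.0, -392.0], [520.0, -202.0], [386.0, -167.0]]
[[ 0.35  -0.307  0.017]
 [ 0.369 -0.312  0.004]
 [ 0.388 -0.317  0.005]
 [ 0.37  -0.313  0.166]
 [ 0.38  -0.315  0.167]
 [ 0.391 -0.318  0.166]]
```

View pics/w5.png

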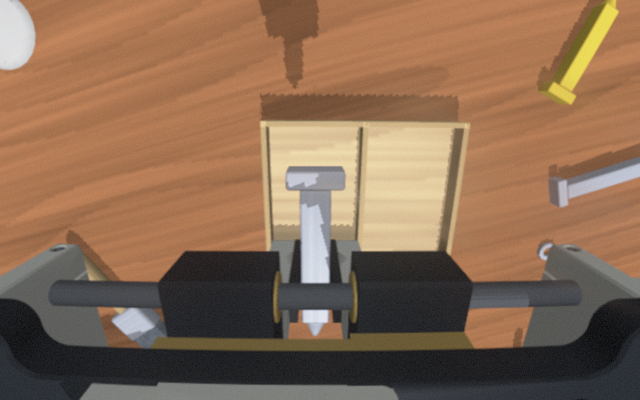

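The pin is over the short compartment, with its head at (315,178) inside the walls at (266–360). The tray corners agree with the top view. Now I lower it.

{"op": "step_arm", "data": {
  "xyz": [
    [0,0,0.13],
    [0,0,0.26],
    [0,0,0.39],
    [0,0,0.5],
    [0,0,0.6],
    [0,0,0.66],
    [0,0,0.69],
    [0,0,0.71],
    [0,0,0.72],
    [0,0,0.72],
    [0,0,0.72]
  ],
  "yaw": [0,0,0,0,0,0,0,0,0,0,0],
  "claw": [1,1,1,1,1,1,1,1,1,1,1]
}}

```text
time_s: 12.32
tcp_pos: [0.4157, -0.3245, 0.0273]
eef_rot: [-180.0, 0.1, 165.2]
contact_force: [-0.2, -0.3, -2.2]
gripper_width: 0.0155
gripper_force: 35.0
```

{"op": "step_arm", "data": {
  "xyz": [
    [0,0,0.005],
    [0,0,0.008],
    [0,0,0.008],
    [0,0,0.008]
  ],
  "yaw": [0,0,0,0],
  "claw": [1,1,1,1]
}}

```text
time_s: 12.65
tcp_pos: [0.4153, -0.3243, 0.0252]
eef_rot: [-180.0, 0.0, 165.2]
contact_force: [1.0, -1.2, -2.0]
gripper_width: 0.0153
gripper_force: 35.0
```

{"op": "step_arm", "data": {
  "xyz": [
    [0,0,0],
    [0,0,0],
    [0,0,0],
    [0,0,0],
    [0,0,0],
    [0,0,0],
    [0,0,0],
    [0,0,0]
  ],
  "yaw": [0,0,0,0,0,0,0,0],
  "claw": [0.5,0.4,0.25,0.25,0.25,0.25,0.25,0.25]
}}

```text
time_s: 13.32
tcp_pos: [0.4152, -0.3243, 0.025]
eef_rot: [-180.0, 0.0, 165.2]
contact_force: [0.5, -0.1, -0.0]
gripper_width: 0.033
gripper_force: 0.0
```

{"op": "step_arm", "data": {
  "xyz": [
    [0,0,-0.05],
    [0,0,-0.15],
    [0,0,-0.3],
    [0,0,-0.45],
    [0,0,-0.6],
    [0,0,-0.8],
    [0,0,-0.9],
    [0,0,-0.9],
    [0,0,-0.9]
  ],
  "yaw": [0,0,0,0,0,0,0,0,0],
  "claw": [0.25,0.25,0.25,0.25,0.25,0.25,0.25,0.25,0.25]
}}

```text
time_s: 14.07
tcp_pos: [0.4157, -0.3245, 0.2073]
eef_rot: [-180.0, 0.2, 165.2]
contact_force: [-0.9, 0.0, -0.7]
gripper_width: 0.0331
gripper_force: 0.0
```

Run:
```python
from h import *
i,W=world("wrist"); cv2.imwrite("pics/w6.png",i)
z=W[...,2]; m=(z>.013)&(z<.03)&(np.hypot(W[...,0]-.415,W[...,1]+.325)<.056); rect(W,m,"pin"); print(np.percentile(z[m],[5,50,95]))
s=status.get_state(); print(s["gripper_width"],s["gripper_force"],s["contact_force"])
```

```text
pin 1342 [ 416.4 -325. ] [ 29.  104.4] 75.8
[[362.0, -326.0], [463.0, -352.0], [471.0, -324.0], [369.0, -298.0]]
[0.01733097 0.02106088 0.02549023]
0.033090211277415967 0.0 [-1.15054495  1.17914648 -0.56788031]
```

View pics/w6.png

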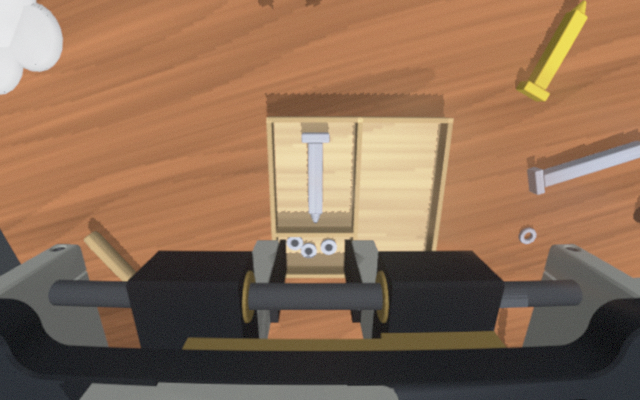

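The pin lies flat and centred in the short compartment at (315,177). The gripper is clear and the long pin is undisturbed.

```bash
python3 -c "
from plant import job
print(job.close_job())"
```

```text
the job is handed in; nothing more can be done
None
```

I lowered the short pin between the gauge's end stops, then laid it flat and centred in the short compartment without touching the long pin; the job is handed in at about 14 s, with no verdict returned.

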